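# Hold a reference cuvette in the beam of a school optical bench

### The job

First switch on the lamp of the optical bench by throwing the toggle on its housing fully over towards the photocell. Then take the longest of the three cuvettes out of the rack, gripping it by its two long frosted sides and keeping off the clear end panes, and hold it upright and still in the light path between lamp and photocell, end panes square to the beam, so that the beam runs through it end to end, midway between the frosted sides and about 15 mm above the cuvette's foot. Finish while holding it there in the gripper, clear of the rail and everything on it, with the lamp left on; leave the other two cuvettes and the things lying about where they are.

Things in the scene. Friction and masses are not known exactly. Their poses are not given: they have to be found in the camera images.
- light_bench: Optical rail fixed to the bench: aluminium rail 70 mm wide, 440 mm long, 34 mm high, carrying a lamp and a photocell on posts, with 200 mm of free air between their tubes. Origin: on the bench top under the middle of that gap. y axis along the light path, from the photocell (-y end) to the lamp (+y end); z up.
- lamp_mouth (a point): Centre of the mouth of the lamp's black lens tube (38 mm diameter, 20 mm long), at y = +100 mm on the rail, 140 mm above the bench; axes as light_bench. Behind it (+y) is the lamp, a grey box 64 x 100 x 64 mm (x, y, z), y = 120 to 220 mm, its top 172 mm above the bench.
- photocell_mouth (a point): Centre of the mouth of the photocell's tube (24 mm diameter, 20 mm long), at y = -100 mm on the rail, 140 mm above the bench; axes as light_bench. Behind it (-y) is the photocell, a black box 50 x 40 x 56 mm (x, y, z), its top 168 mm above the bench.
- beam (a point): Middle of the light path: on the common axis of lamp tube and photocell tube, 140 mm above the bench, midway between the two mouths. Axes as those of light_bench: y along the beam (a narrow pencil of light, about 3 mm across), z up.
- lamp_switch (a joint): Angle of the steel bat toggle on top of the lamp, rad: 0 = off, leaning 0.4 rad from upright to the rear (+y of light_bench); 0.8 = on, at its stop, leaning 0.4 rad towards the photocell (-y). It turns in the rail's y-z plane, takes 1 to 2 N at its tip and stays where it is left. It starts between 0 and 0.15.
- switch_pivot (a point): Pivot of the toggle, 176 mm above the bench and 4 mm above the top of the lamp housing, at y = +175 mm on the rail. The bat is 6.4 mm thick and reaches 34.5 mm from here. Axes as those of light_bench.
- switch_tip (a point): Centre of the 9 mm ball at the end of the toggle's bat, 30 mm from its pivot. Moves with the toggle.
- rack: Grey plastic cuvette rack fixed to the bench, 170 x 40 x 20 mm (x, y, z). Three equal slots in a row at x = -54, 0, +54 mm, each 45 x 14.5 mm (x, y), 15 mm deep (floor 5 mm above the bench). A cuvette stands in each, its long sides along the rack's x axis; which one is where varies. Origin: centre of the underside.
- long_cell: The longest cuvette: sealed glass cell 43 x 12.5 x 45 mm (x, y, z) plus a white stopper plate 3 mm high on top, 35 to 65 g. Origin: centre of its foot; x along its length (the way light must pass), y across between the frosted sides, z up. In the rack its foot is 5 mm above the bench, so 30 mm of glass stand out above the rack. It may be held either way round.
- long_cell_frosted: The two frosted glass sides of the longest cuvette, taken together; flat, 40.5 x 45 mm each, outer faces 12.5 mm apart (at y = -6.25 and +6.25 mm). Origin and axes as those of long_cell. Grip here; they stand 0.5 mm proud of the panes and 1.25 mm of the stopper.
- long_cell_window_a: Clear end pane, 11.5 x 45 mm and 1.25 mm thick, of the longest cuvette, at its +x end; origin at the middle of the pane's lower edge. Optical surface: the light goes in and out here, and it must not be fingered.
- long_cell_window_b: Clear end pane, 11.5 x 45 mm and 1.25 mm thick, of the longest cuvette, at its -x end; origin at the middle of the pane's lower edge. Optical surface: the light goes in and out here, and it must not be fingered.
- cell_aim (a point): Point on the longest cuvette's middle, 15 mm above the foot: the beam should run through here. Axes as those of long_cell.
- medium_cell: Medium cuvette of the same make, 23 x 12.5 x 48 mm with stopper, in another slot of the rack. Leave alone. Origin: centre of its foot.
- short_cell: Short cuvette of the same make, 12.5 x 12.5 x 48 mm with stopper, in another slot of the rack. Leave alone. Origin: centre of its foot.
- beaker: Clear plastic beaker, 66 mm diameter, 75 mm high, standing loose on the bench. Leave alone. Origin: centre of its underside.
- vial: Small white vial with a blue cap, 28 mm diameter, 52 mm high, loose. Leave alone. Origin: centre of its underside.
- dish: Blue plastic open box, 100 x 70 x 45 mm, loose. Leave alone. Origin: centre of its underside.

How it is judged:
By the outcome, as a careful person would: the job done as asked, in the order asked, and still so for the second after the job is handed in, while the arm keeps its last pose, push and grip.
It also fails if it takes over 48 s, if anything falls off the work surface, if the arm or the gripper's body presses on something with over 40 N, if the wrist force passes 120 N, or if a joint passes its speed limit or range.

### The arm

A 6-joint arm with a two-finger parallel gripper is mounted at the origin on the work surface. World frame = base frame: x ahead of the robot, y to its left, z up, the work surface at z = 0. Lengths are in m, angles in rad, forces in N, time in s.
With the tool pointing down it reaches from about 0.275 to 0.85 m from the base axis. Payload 5.2 kg.
Tool frame: the origin (TCP) lies between the finger pads; the fingertips stand tip_reach ahead of it and the grasp point (between the pads) lies 3 mm ahead of it (tip_reach is the distance from the TCP to the fingertips, in m); x points along the fingers, y is the direction in which the jaws open and shut, and the axes are right-handed (so a half turn about x gives the same grasp; the last joint's range is limited). The gripper opens to 85 mm and grips with 20 to 120 N. Pads are 22 mm wide; open, the fingers measure 114 mm over their backs; the gripper's body (76 mm by 85 mm) begins 54 mm behind the grasp point. The pads swing forward as they close: fully open they stand 13 mm farther back than shut.
Start: joints at [-1.45, 0.259, 1.535, -0, 1.348, -0.203], TCP at [0.175, -0.521, 0.253] pointing down, gripper open.
Joint ranges: [-3.14, 3.14], [-0.91, 2.08], [0.19, 2.58], [-1.22, 4.36], [0.22, 2.71], [-3.12, 3.12]. Speed limits (rad/s): [2.57, 2.57, 3.14, 3.14, 3.14, 3.14].

### API

Orientations are given as a rotation vector (axis times angle).
In Python, from plant import * gives the robot as it stands.
- The arm moves only by the tool drive_tool, never from a script. Its argument "steps" is a list of rows, each a list of 7 numbers: the finger opening in mm, from 0 to 85.4, then the shift along the tool's x, y, z in mm, then the turn, a rotation vector about the tool's x, y, z in rad. In form: [[claw, x, y, z, ax, ay, az], ...]. A call has 1 to 5 rows; each row shifts and turns the pose as measured when the row begins, along the tool's axes as they then stand; what a row does not reach is not made up. A row lasts 1/10 s, in which the tool goes at most 50 mm and 8.59 degrees, less where a joint would pass 70% of its speed; a pose out of reach is approached as far as the arm can. A call is refused whole if a number of a shift passes 50 or a number of a turn 0.15, either way. A call with a gripper value outside its range is refused whole. The fingers move at their own pace and stop on an object; "squeeze" is the grip in N (left out, the last holds). Time passes only in rows, so rows that do not move let the fingers close. It gives the time, the measured TCP pose, the force and the opening at its end, in the units of the state.
- read_state(): the state, without advancing time (a new reading comes with each control period).
- snapshot(name): name is "scene" or "top" or "wrist"; returns a dict with "pixels" (400x640x3 uint8, red, green, blue), "range_z" (400x640 float32, m along the optical axis (not along the pixel's ray), 0 where there is no reading), "fx", "fy", "cx", "cy" (pixels), "extrinsics" (4x4, takes a point from camera to world coordinates). Camera axes: x right, y down, z forward; pixel columns grow to the right and rows downward; lengths in m; the calibration is good to about 2 mm. A picture is of the moment at which its call begins.
- job_done(): hands the job in, once; it reports no verdict.
The state is a dict: "clock": time; "qpos": joint angles; "joint_vel": joint speeds; "joint_torque": joint torques, N m; "eef_pos": TCP position; "orientation": TCP orientation; "force": force on the tool from outside, world axes, zero at the start; "wrist_torque": the same for the moment, N m; "width": opening from 0.0 (shut) to 1.0 (fully open).
Only numpy, scipy, OpenCV 4.12 (cv2) and the standard library are available. Lean on these libraries where they do the work, as an engineer would, in place of code of your own. Each camera call takes 0.05 s, during which the arm holds its last target. There are 200 camera calls.

## Working session

There is one attempt and no reset: what is moved stays moved. The work goes in short steps, Python scripts to look and compute and a tool call to move; the robot and the scene stay as the last step left them, time stands still between calls to the robot, and variables do not carry over. Pictures are saved under pics/ and viewed, on a budget of 10 in all, crops included, one or two more only if the job needs it, and the job is handed in when it is done.

Besides the shell and the picture viewer there is one more tool, called after "Emit:" by a JSON object that holds its "name" and its "arguments", one argument or row to a line. drive_tool: Moves the arm, as the interface text tells. Its arguments: {"type":"object","properties":{"steps":{"type":"array"},"squeeze":{"type":"number"}},"required":["steps"]}

```bash
mkdir -p pics; ls
cat > h.py <<'E'
from plant import *
import numpy as np, cv2
from scipy.spatial.transform import Rotation as R
def pts(s):
    v,u=np.mgrid[0:400,0:640]; z=s["range_z"]
    P=np.stack([(u-s["cx"])/s["fx"]*z,(v-s["cy"])/s["fy"]*z,z],-1)
    E=s["extrinsics"]; W=P@E[:3,:3].T+E[:3,3]; W[z==0]=np.nan
    return W
def save(s,n): cv2.imwrite("pics/"+n,s["pixels"][:,:,::-1])
E
python3 - <<'E'
from h import *
st=read_state(); print(st)
for n in("scene","top"):
    s=snapshot(n); save(s,n+"0.png"); np.savez(n+"0.npz",**s); print(n,s["fx"],s["fy"],s["cx"],s["cy"],np.round(s["extrinsics"],4).tolist())
try: print("tip_reach",tip_reach)
except Exception as e: print(e)
a=cv2.imread("pics/scene0.png");b=cv2.imread("pics/top0.png")
E
```

```text
pics
{'clock': 0.0, 'qpos': array([-1.44977508e+00,  2.59364166e-01,  1.53608590e+00, -3.81059846e-05,
        1.34795658e+00, -2.02792824e-01]), 'joint_vel': array([-0.00025417, -0.00011817,  0.00136973,  0.00094498, -0.0003712 ,
       -0.00012411]), 'joint_torque': array([ 2.03281081e-03, -4.46011484e+01, -2.90571803e+01, -1.94749864e-04,
        1.17235593e-02, -8.74101346e-06]), 'eef_pos': array([ 0.17495691, -0.52092813,  0.25246211]), 'orientation': array([ 2.0470752 ,  0.33624652, -2.04699842]), 'force': array([0.1639833 , 0.32573669, 0.469701  ]), 'wrist_torque': array([-0.04230565,  0.01570801, -0.00354604]), 'width': 0.994033103244011}
scene 488.3864084803315 488.3864084803315 323.26233137500105 193.91264946700343 [[0.5353, 0.6572, -0.5307, 1.0258], [0.8447, -0.4117, 0.3421, -0.3522], [0.0063, -0.6313, -0.7755, 0.9192], [0.0, 0.0, 0.0, 1.0]]
top 489.16280419499736 489.16280419499736 317.8389087701618 200.5190371437513 [[0.0037, -0.9944, 0.1055, 0.3525], [-0.9998, -0.0055, -0.0173, 0.0027], [0.0178, -0.1054, -0.9943, 1.358], [0.0, 0.0, 0.0, 1.0]]
tip_reach 0.022
```

View pics/top0.png

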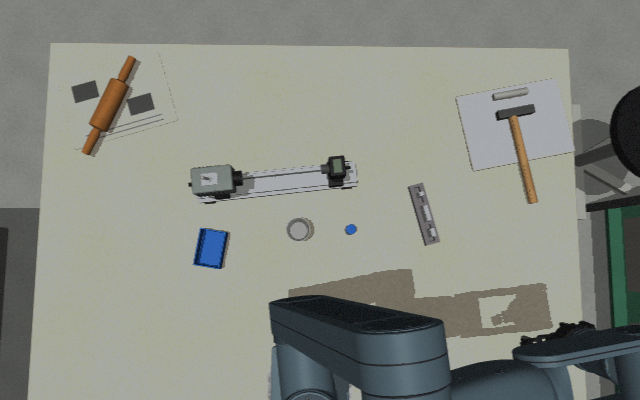

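View pics/scene0.png

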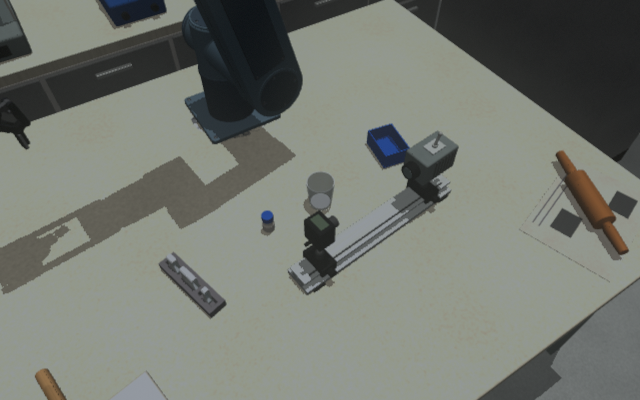

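The top view shows the lamp around (212,180), the photocell at (337,167), the rack around (424,214) with its middle cell apparently the longest, the beaker at (299,229), the vial at (350,229) and the dish at (211,248). The scene view shows the toggle on the lamp at (436,140).

```bash
cat > m.py <<'E'
from h import *
def rect(P):
    (c,(w,h),a)=cv2.minAreaRect((P[:,:2]*1000).astype(np.float32)); 
    return np.round(c,1),round(w,1),round(h,1),round(a,2)
for n,boxes in (("top",dict(lamp=(185,155,245,205),pc=(318,145,362,192),rack=(400,175,445,252))),("scene",dict(lamp=(400,120,465,210),pc=(295,200,345,290),rack=(150,240,235,325)))):
    s=np.load(n+"0.npz"); W=pts(s); px=s["pixels"].astype(int)
    for k,(a,b,c,d) in boxes.items():
        w=W[b:d,a:c].reshape(-1,3); p=px[b:d,a:c].reshape(-1,3)
        for lo,hi in dict(lamp=[(.164,.178),(.185,.22)],pc=[(.160,.174)],rack=[(.012,.026),(.045,.060)])[k]:
            m=(w[:,2]>lo)&(w[:,2]<hi); q=w[m]
            if len(q)<3: print(n,k,lo,len(q));continue
            print(n,k,lo,len(q),rect(q),"med",np.round(np.median(q,0)*1000,1))
            if lo==.185: print(np.round(q.mean(0)*1000,1))
            if lo==.045:
                mm=((W[:,:,2]>lo)&(W[:,:,2]<hi)).astype(np.uint8); o=np.zeros_like(mm);o[b:d,a:c]=mm[b:d,a:c]
                N,L,S,C=cv2.connectedComponentsWithStats(o)
                for i in range(1,N):
                    if S[i,4]>3: print("  cell",S[i,4],rect(W[L==i]),np.round(W[L==i].mean(0)*1000,1))
    rail=(W[:,:,2]>.028)&(W[:,:,2]<.040)
    a,b,c,d=(180,150,365,210) if n=="top" else (280,170,460,300)
    print(n,"rail",rect(W[b:d,a:c][rail[b:d,a:c]]))
E
python3 m.py
```

```text
top lamp 0.164 1031 (array([530.7, 243.6]), 67.9, 100.3, 6.34) med [529.3 241.3 172.2]
top lamp 0.185 24 (array([528.9, 255. ]), 6.7, 14.9, 18.45) med [528.8 254.4 205.2]
[528.8 254.7 199.8]
top pc 0.16 324 (array([565.9, -64.1]), 50.6, 40.1, 6.91) med [564.6 -64.7 168.2]
top rack 0.012 633 (array([ 460.3, -312.1]), 170.1, 41.2, 15.3) med [ 461.  -309.4   20. ]
top rack 0.045 143 (array([ 457.7, -313.2]), 124.5, 14.3, 15.26) med [ 456.  -313.3   52.7]
  cell 22 (array([ 512.2, -298.3]), 11.5, 14.3, 14.77) [ 511.9 -297.6   51.9]
  cell 80 (array([ 460.2, -312.1]), 42.3, 13.4, 16.95) [ 460.3 -311.2   52.8]
  cell 41 (array([ 408.4, -326.1]), 22.5, 12.5, 17.21) [ 408.3 -325.9   52.6]
top rail (array([544.2,  94.4]), 59.8, 440.4, 6.48)
scene lamp 0.164 1052 (array([530.8, 243.4]), 69.0, 103.7, 7.6) med [537.7 235.  173.6]
scene lamp 0.185 39 (array([529.8, 255.5]), 14.0, 5.9, 85.94) med [530.4 253.4 203.2]
[530.4 254.6 200.3]
scene pc 0.16 507 (array([567. , -64.8]), 50.4, 39.9, 5.9) med [570.1 -66.7 169.4]
scene rack 0.012 1053 (array([ 461.5, -312.2]), 172.2, 41.2, 15.4) med [ 478.7 -311.9   21.1]
scene rack 0.045 267 (array([ 459.2, -312.9]), 126.2, 13.3, 15.76) med [ 459.9 -313.8   53. ]
  cell 75 (array([ 410.7, -327.1]), 25.6, 12.6, 18.48) [ 411.3 -327.1   52.7]
  cell 139 (array([ 461.7, -312.2]), 44.6, 13.3, 15.76) [ 463.5 -312.6   52.6]
  cell 53 (array([ 514., -298.]), 12.4, 11.8, 13.71) [ 515.  -298.4   52. ]
scene rail (array([487.1,  88.4]), 217.3, 442.8, 6.7)
```

```bash
cat >> h.py <<'E'
th=np.radians(6.58); BY=np.array([-np.sin(th),np.cos(th),0]); BX=np.array([np.cos(th),np.sin(th),0]); BO=np.array([.5502,.0747,0])
ra=np.radians(15.3); RX=np.array([np.cos(ra),np.sin(ra),0]); RY=np.array([-np.sin(ra),np.cos(ra),0]); RO=np.array([.4608,-.3121,0])
def go(target,jaw):
    "target TCP world, jaw direction; prints shift in current tool axes (mm) and turn"
    st=read_state(); R0=R.from_rotvec(st["orientation"]); x=np.array([0,0,-1.])
    d=R0.inv().apply(np.asarray(target)-st["eef_pos"])*1000
    print("t",round(st["clock"],2),"pos",np.round(st["eef_pos"]*1000,1),"F",np.round(st["force"],1),"w",round(st["width"]*85.4,1),"q",np.round(st["qpos"],2))
    print("tool axes\n",np.round(R0.as_matrix().T,3))
    for s in(1,-1):
        y=s*np.asarray(jaw); T=R.from_matrix(np.stack([x,y,np.cross(x,y)],1))
        print("jaw",s,"shift",np.round(d,1),"turn",np.round((R0.inv()*T).as_rotvec(),3))
E
python3 -c "
from h import *
go(BO+BY*.210+[0,0,.25],BX)"
```

```text
t 0.1 pos [ 175.  -521.   252.6] F [ 0.1  0.4 -0.4] w 85.5 q [-1.45  0.26  1.54 -0.    1.35 -0.2 ]
tool axes
 [[-0.     0.002 -1.   ]
 [ 0.318 -0.948 -0.002]
 [-0.948 -0.318 -0.   ]]
jaw 1 shift [   3.8 -650.7 -588.8] turn [-1.362e+00 -1.000e-03  1.000e-03]
jaw -1 shift [   3.8 -650.7 -588.8] turn [1.78e+00 1.00e-03 1.00e-03]
```

Emit:
{"name": "drive_tool", "arguments": {
  "steps": [
    [0,0,-35,-31,-0.136,0,0],
    [0,0,-30,-36,-0.136,0,0],
    [0,0,-25,-40,-0.136,0,0],
    [0,0,-19,-43,-0.136,0,0],
    [0,0,-13,-45,-0.136,0,0]
  ],
  "squeeze": 40
}}

```text
clock: 0.6
eef_pos: [0.2679, -0.3033, 0.2492]
orientation: [1.605, 0.901, -1.603]
force: [0.9, 0.4, -0.2]
width: 0.145
```

Emit:
{"name": "drive_tool", "arguments": {
  "steps": [
    [0,0,-7,-46,-0.136,0,0],
    [0,0,-1,-47,-0.136,0,0],
    [0,0,5,-47,-0.136,0,0],
    [0,0,12,-45,-0.136,0,0],
    [0,0,18,-43,-0.136,0,0]
  ]
}}

```text
clock: 1.1
eef_pos: [0.3569, -0.0768, 0.2496]
orientation: [1.099, 1.283, -1.093]
force: [1.5, -1.2, 0.5]
width: 0.002
```

```bash
python3 -c "
from h import *
go(BO+BY*.210+[0,0,.25],BX)"
```

```text
t 1.1 pos [356.9 -76.8 249.6] F [ 1.5 -1.2  0.5] w 0.1 q [-0.52 -0.09  1.93  0.    1.3  -0.68]
tool axes
 [[-0.001  0.006 -1.   ]
 [ 0.988  0.153  0.   ]
 [ 0.153 -0.988 -0.006]]
jaw 1 shift [   1.6  222.4 -330. ] turn [ 0.039 -0.006 -0.   ]
jaw -1 shift [   1.6  222.4 -330. ] turn [-3.103  0.    -0.009]
```

Emit:
{"name": "drive_tool", "arguments": {
  "steps": [
    [0,0,25,-37,0.039,-0.006,0],
    [0,0,25,-37,0,0,0],
    [0,0,25,-37,0,0,0],
    [0,0,25,-37,0,0,0],
    [0,0,25,-37,0,0,0]
  ]
}}

```text
clock: 1.6
eef_pos: [0.4583, 0.133, 0.2495]
orientation: [1.12, 1.262, -1.121]
force: [1.8, -1.6, 0.9]
width: -0.0
```

Emit:
{"name": "drive_tool", "arguments": {
  "steps": [
    [0,0,25,-37,0,0,0],
    [0,0,25,-37,0,0,0],
    [0,0,25,-37,0,0,0],
    [0,0,20,-30,0,0,0],
    [0,0,0,0,0,0,0]
  ]
}}

```text
clock: 2.1
eef_pos: [0.5376, 0.2967, 0.2459]
orientation: [1.114, 1.267, -1.118]
force: [0.5, -0.9, -0.3]
width: -0.0
```

```bash
python3 -c "
from h import *
go(BO+BY*.210+[0,0,.214],BX)
s=snapshot('wrist'); save(s,'w1.png')
W=pts(s); 
m=(W[:,:,2]>.183)&(W[:,:,2]<.215); d=(W-BO)
print('n',m.sum()); q=d[m]; print(np.round(np.stack([q@BX,q@BY,q[:,2]],1)[::max(1,len(q)//12)]*1000,1))
m=(W[:,:,2]>.166)&(W[:,:,2]<.178); q=d[m]; print('top x',np.percentile(q@BX,[1,50,99])*1000,'y',np.percentile(q@BY,[1,99])*1000)
"
```

```text
t 2.1 pos [537.6 296.7 245.9] F [ 0.5 -0.9 -0.3] w -0.0 q [ 0.32  0.38  1.38 -0.    1.38  0.2 ]
tool axes
 [[-0.002 -0.001 -1.   ]
 [ 0.992  0.126 -0.002]
 [ 0.126 -0.992  0.001]]
jaw 1 shift [ 31.9 -13.   11.8] turn [0.011 0.001 0.002]
jaw -1 shift [ 31.9 -13.   11.8] turn [-3.13e+00 -3.00e-03  2.00e-03]
n 0
[]
top x [-32.98991228 -13.41809859  29.33226863] y [126.47097117 220.22960073]
```

View pics/w1.png

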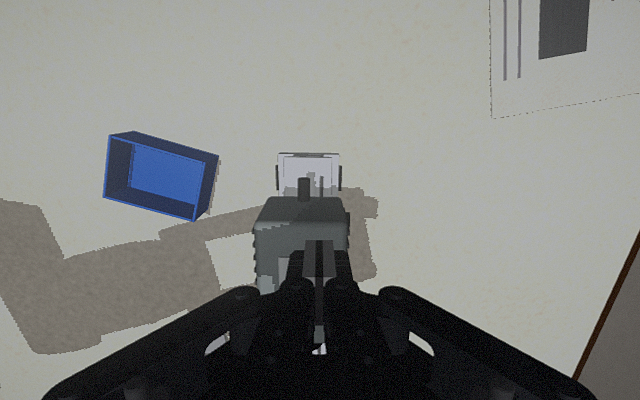

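Emit:
{"name": "drive_tool", "arguments": {
  "steps": [
    [0,0,-13,12,0.011,0,0],
    [0,16,0,0,0,0,0],
    [0,16,0,0,0,0,0],
    [0,0,0,0,0,0,0]
  ]
}}

```text
clock: 2.55
eef_pos: [0.5223, 0.2773, 0.2119]
orientation: [1.118, 1.262, -1.133]
force: [-0.7, -0.5, -0.0]
width: 0.0
```

```bash
python3 -c "
from h import *
go(BO+BY*.184+[0,0,.212],BX)"
```

```text
t 2.55 pos [522.3 277.3 211.9] F [-0.7 -0.5 -0. ] w 0.0 q [ 0.3   0.37  1.49 -0.    1.3   0.19]
tool axes
 [[-0.007 -0.006 -1.   ]
 [ 0.994  0.113 -0.008]
 [ 0.113 -0.994  0.005]]
jaw 1 shift [-0.   4.5 20.5] turn [-0.001  0.005  0.008]
jaw -1 shift [-0.   4.5 20.5] turn [ 3.14   0.012 -0.008]
```

Emit:
{"name": "drive_tool", "arguments": {
  "steps": [
    [0,0,2,5,0,0.005,0.008],
    [0,0,2,5,0,0,0],
    [0,0,0,5,0,0,0],
    [0,0,0,5,0,0,0]
  ]
}}

```text
clock: 2.95
eef_pos: [0.5286, 0.2559, 0.2144]
orientation: [1.129, 1.26, -1.123]
force: [-0.1, 2.1, -1.3]
width: 0.002
```

```bash
python3 -c "
from h import *
go(BO+BY*.183+[0,0,.212],BX)
for n in ('top','scene'):
    s=snapshot(n); W=pts(s); save(s,n+'2.png'); m=(W[:,:,2]>.183)&(W[:,:,2]<.215); d=W-BO; m&=(abs(d@BX)<.04)&(abs(d@BY-.175)<.025); q=d[m]
    print(n,len(q),np.round(np.stack([q@BX,q@BY,q[:,2]],1)[::max(1,len(q)//12)]*1000,1).tolist())
s=cv2.imread('pics/scene2.png')[100:200,380:490]; cv2.imwrite('pics/s2c.png',cv2.resize(s,None,fx=5,fy=5))"
```

```text
t 2.95 pos [528.6 255.9 214.4] F [-0.1  2.1 -1.3] w 0.2 q [0.26 0.35 1.5  0.   1.28 0.15]
tool axes
 [[ 0.002  0.002 -1.   ]
 [ 0.994  0.112  0.002]
 [ 0.112 -0.994 -0.002]]
jaw 1 shift [ 2.4  0.6 -0.5] turn [-0.002 -0.002 -0.002]
jaw -1 shift [ 2.4  0.6 -0.5] turn [ 3.139e+00 -4.000e-03  3.000e-03]
top 22 [[2.7, 166.8, 208.1], [2.6, 164.6, 207.4], [2.3, 162.2, 207.8], [0.7, 171.6, 208.8], [1.4, 170.2, 203.7], [0.3, 167.0, 208.3], [0.2, 164.8, 207.4], [-0.3, 162.2, 208.9], [-1.6, 171.9, 208.2], [-1.9, 169.4, 208.7], [-2.9, 166.4, 212.6], [-2.1, 165.1, 206.7], [-2.1, 163.0, 205.5], [-3.5, 172.6, 205.7], [-2.4, 171.7, 197.7], [-3.4, 168.5, 202.3], [-4.3, 165.5, 205.6], [-7.2, 171.4, 213.0], [-4.7, 172.1, 196.9], [-3.3, 171.5, 187.7], [-7.1, 174.3, 198.8], [-7.6, 171.7, 200.2]]
scene 100 [[-13.4, 175.7, 213.4], [11.9, 190.4, 214.9], [1.5, 172.0, 212.4], [0.8, 170.3, 210.1], [13.6, 179.5, 214.2], [2.7, 172.0, 207.6], [12.7, 185.7, 206.9], [5.4, 176.2, 204.2], [5.6, 158.6, 212.1], [12.3, 177.2, 206.0], [5.3, 178.3, 197.0], [6.3, 177.7, 195.2], [0.0, 171.8, 185.1]]
```

View pics/s2c.png

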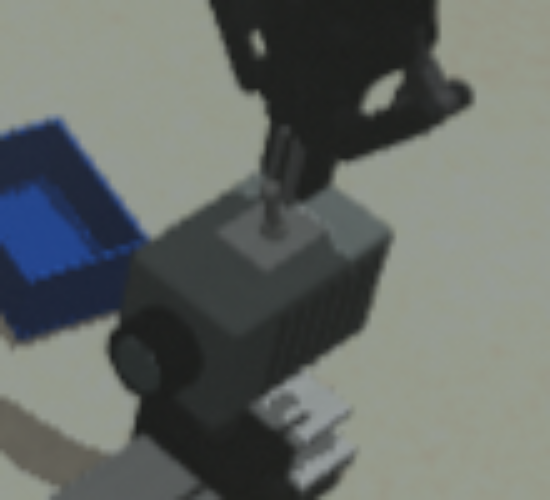

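The crop shows the finger pair behind the toggle at about (280,180), and the ball is at about y=167 of the expected 163. I'll push on until the stop answers.

Emit:
{"name": "drive_tool", "arguments": {
  "steps": [
    [0,2,0,3,0,0,0],
    [0,0,0,3,0,0,0]
  ]
}}

```text
clock: 3.25
eef_pos: [0.5295, 0.2529, 0.2137]
orientation: [1.135, 1.264, -1.119]
force: [-3.7, 14.9, -0.3]
width: -0.004
```

Emit:
{"name": "drive_tool", "arguments": {
  "steps": [
    [0,0,0,2,0,0,0],
    [0,0,0,1,0,0,0]
  ]
}}

```text
clock: 3.45
eef_pos: [0.5293, 0.2535, 0.2142]
orientation: [1.139, 1.269, -1.114]
force: [-1.4, 4.0, 0.3]
width: -0.002
```

```bash
python3 -c "
from h import *
go(BO+BY*.183+[0,0,.212],BX)"
```

```text
t 3.45 pos [529.3 253.5 214.2] F [-1.4  4.   0.3] w -0.2 q [0.25 0.35 1.51 0.02 1.28 0.13]
tool axes
 [[ 0.004  0.016 -1.   ]
 [ 0.994  0.113  0.006]
 [ 0.113 -0.993 -0.016]]
jaw 1 shift [ 2.3  0.3 -3. ] turn [-0.002 -0.016 -0.006]
jaw -1 shift [ 2.3  0.3 -3. ] turn [ 3.14  -0.009  0.025]
```

Emit:
{"name": "drive_tool", "arguments": {
  "steps": [
    [0,0,0,-10,0,-0.016,-0.006],
    [0,-20,0,-20,0,0,0],
    [0,-30,0,-40,0,0,0],
    [0,0,0,0,0,0,0]
  ]
}}

```text
clock: 3.85
eef_pos: [0.5217, 0.3246, 0.2647]
orientation: [1.123, 1.255, -1.132]
force: [0.7, 0.2, 0.3]
width: -0.003
```

```bash
python3 -c "
from h import *
go(RO+[0,0,.15],RY)
for n in ('top','scene'):
    s=snapshot(n); W=pts(s); save(s,n+'3.png'); m=(W[:,:,2]>.185)&(W[:,:,2]<.215); d=W-BO; m&=(abs(d@BX)<.012)&(abs(d@BY-.175)<.025); q=d[m]
    q=np.stack([q@BX,q@BY,q[:,2]],1); print(n,len(q),np.round(q[q[:,2]>.198].mean(0)*1000,1), np.round(np.polyfit(q[:,2]-.176,q[:,1]-.175,1),4))
s=cv2.imread('pics/scene3.png')[100:220,300:490]; cv2.imwrite('pics/s3c.png',cv2.resize(s,None,fx=4,fy=4))"
```

```text
t 3.85 pos [521.7 324.6 264.7] F [0.7 0.2 0.3] w -0.3 q [ 0.38  0.37  1.35 -0.01  1.42  0.27]
tool axes
 [[-0.001 -0.007 -1.   ]
 [ 0.994  0.11  -0.002]
 [ 0.11  -0.994  0.006]]
jaw 1 shift [ 118.9 -130.2  625.5] turn [-1.728  0.003  0.007]
jaw -1 shift [ 118.9 -130.2  625.5] turn [ 1.414  0.007 -0.003]
top 17 [ -0.6 163.7 205.9] [-0.496   0.0035]
scene 29 [  0.9 162.6 206.4] [-0.3751 -0.0011]
```

View pics/s3c.png

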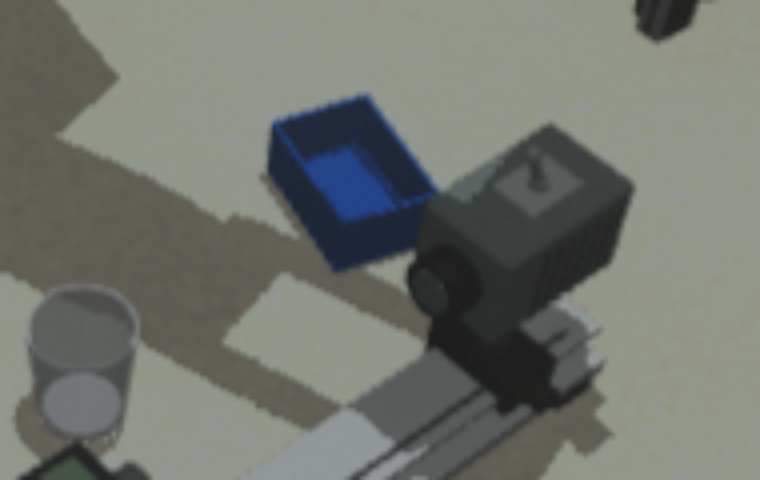

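Toggle is on (ball at y≈163, slope ≈ tan 0.4; expected 163.3); the crop shows it leaning towards the lens, other things undisturbed. Now to the rack.

Emit:
{"name": "drive_tool", "arguments": {
  "steps": [
    [40,0,-10,47,0.141,0,0],
    [40,0,-3,48,0.141,0,0],
    [40,0,4,48,0.141,0,0],
    [40,0,10,47,0.141,0,0],
    [40,0,17,45,0.141,0,0]
  ]
}}

```text
clock: 4.45
eef_pos: [0.4925, 0.0768, 0.2568]
orientation: [1.622, 0.845, -1.664]
force: [1.2, 0.0, 0.8]
width: 0.469
```

Emit:
{"name": "drive_tool", "arguments": {
  "steps": [
    [40,0,23,42,0.141,0,0],
    [40,0,29,38,0.141,0,0],
    [40,0,34,34,0.141,0,0],
    [40,0,38,29,0.141,0,0],
    [40,0,42,23,0.141,0,0]
  ]
}}

```text
clock: 4.95
eef_pos: [0.4552, -0.1702, 0.2566]
orientation: [2.068, 0.212, -2.13]
force: [0.6, 0.3, 0.3]
width: 0.469
```

```bash
python3 -c "
from h import *
go(RO+[0,0,.17],RY)"
```

```text
t 4.95 pos [ 455.2 -170.2  256.6] F [0.6 0.3 0.3] w 40.0 q [-0.57  0.15  1.66 -0.03  1.34  0.79]
tool axes
 [[-0.028 -0.02  -0.999]
 [ 0.216 -0.976  0.013]
 [-0.976 -0.216  0.031]]
jaw 1 shift [ 89.2 138.6  22.4] turn [ 3.092 -0.019 -0.049]
jaw -1 shift [ 89.2 138.6  22.4] turn [-0.049  0.031 -0.012]
```

Emit:
{"name": "drive_tool", "arguments": {
  "steps": [
    [40,22,46,7,-0.049,0.031,-0.012],
    [40,25,46,8,0,0,0],
    [40,25,43,10,0,0,0],
    [40,0,0,0,0,0,0]
  ]
}}

```text
clock: 5.35
eef_pos: [0.456, -0.3094, 0.1861]
orientation: [2.081, 0.262, -2.092]
force: [-0.2, 0.5, 0.2]
width: 0.468
```

```bash
cat > c.py <<'E'
from h import *
from m import rect
E
python3 - <<'E'
from h import *
go(RO+[0,0,.046],RY)
def rect(P):
    (c,(w,h),a)=cv2.minAreaRect((P[:,:2]*1000).astype(np.float32)); return np.round(c,1),round(w,1),round(h,1),round(a,2)
s=snapshot('wrist'); save(s,'w4.png'); W=pts(s); d=W-RO
near=(abs(d@RX)<.1)&(abs(d@RY)<.035)
for lo,hi in((.013,.026),(.043,.060)):
    m=(near&(W[:,:,2]>lo)&(W[:,:,2]<hi)).astype(np.uint8)
    N,L,S,C=cv2.connectedComponentsWithStats(m)
    for i in range(1,N):
        if S[i,4]>30: q=W[L==i]; print(lo,S[i],rect(q),np.round(np.median(q,0)*1000,1),np.round(((q-RO)@np.stack([RX,RY],1)).mean(0)*1000,1))
E
```

```text
t 5.35 pos [ 456.  -309.4  186.1] F [-0.2  0.5  0.2] w 40.0 q [-0.8   0.32  1.63 -0.01  1.2   0.53]
tool axes
 [[-0.005 -0.003 -1.   ]
 [ 0.249 -0.968  0.001]
 [-0.968 -0.249  0.005]]
jaw 1 shift [140.1   3.6  -4.7] turn [ 3.126e+00 -2.000e-03 -8.000e-03]
jaw -1 shift [140.1   3.6  -4.7] turn [-0.015  0.005 -0.001]
0.013 [ 299   83   47  178 5296] (array([ 459.4, -312.8]), 170.4, 40.1, 15.44) [ 474.7 -310.    19.7] [ 7.8 -0.3]
0.043 [316 115  15  16 239] (array([ 511.7, -298.4]), 11.7, 11.3, 14.72) [ 511.8 -298.2   52.5] [52.8 -0.1]
0.043 [316 162  16  51 758] (array([ 459.9, -312.6]), 42.6, 12.5, 15.16) [ 461.2 -312.5   52.5] [-0.  -0.4]
0.043 [318 231  14  28 377] (array([ 407.8, -327.1]), 23.2, 11.8, 14.65) [ 410.  -326.4   52.4] [-53.3  -0.4]
```

View pics/w4.png

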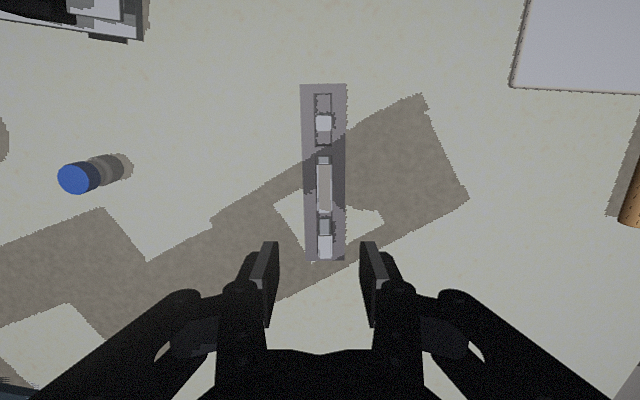

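The wrist view shows the long cell in the middle slot at (324,185), between the short cell at (323,123) and the medium one at (325,245); it centres at (460.0, −312.6) mm.

Emit:
{"name": "drive_tool", "arguments": {
  "steps": [
    [40,20,4,-4,-0.015,0.005,0],
    [40,40,0,0,0,0,0],
    [40,40,0,0,0,0,0],
    [40,15,0,0,0,0,0],
    [40,0,0,0,0,0,0]
  ]
}}

```text
clock: 5.9
eef_pos: [0.4589, -0.308, 0.0698]
orientation: [2.077, 0.279, -2.08]
force: [-0.1, 0.4, 0.1]
width: 0.465
```

```bash
python3 -c "
from h import *
go([.4600,-.3126,.047],RY)"
```

```text
t 5.9 pos [ 458.9 -308.    69.8] F [-0.1  0.4  0.1] w 39.7 q [-0.79  0.45  1.75 -0.    0.94  0.51]
tool axes
 [[-0.001 -0.001 -1.   ]
 [ 0.264 -0.965  0.   ]
 [-0.965 -0.264  0.001]]
jaw 1 shift [22.8  4.7  0.1] turn [-3.141e+00  0.000e+00  2.000e-03]
jaw -1 shift [22.8  4.7  0.1] turn [ 0.     0.001 -0.   ]
```

Emit:
{"name": "drive_tool", "arguments": {
  "steps": [
    [40,12,5,0,0,0,0],
    [40,11,1,0,0,0,0],
    [40,0,0,0,0,0,0]
  ]
}}

```text
clock: 6.2
eef_pos: [0.4613, -0.3136, 0.0476]
orientation: [2.076, 0.278, -2.077]
force: [-0.1, -0.2, 0.6]
width: 0.471
```

```bash
python3 -c "
from h import *
go([.4600,-.3126,.047],RY)"
```

```text
t 6.2 pos [ 461.3 -313.6   47.6] F [-0.1 -0.2  0.6] w 40.2 q [-0.8   0.49  1.76 -0.    0.89  0.51]
tool axes
 [[ 0.    -0.003 -1.   ]
 [ 0.266 -0.964  0.003]
 [-0.964 -0.266  0.001]]
jaw 1 shift [ 0.6 -1.4  1. ] turn [-3.14e+00  4.00e-03  1.00e-03]
jaw -1 shift [ 0.6 -1.4  1. ] turn [ 0.002  0.001 -0.003]
```

Emit:
{"name": "drive_tool", "arguments": {
  "steps": [
    [18,0,-1.4,1,0,0,0],
    [18,0,0,0,0,0,0],
    [18,0,0,0,0,0,0]
  ],
  "squeeze": 30
}}

```text
clock: 6.5
eef_pos: [0.4608, -0.3133, 0.0492]
orientation: [2.077, 0.275, -2.074]
force: [0.4, -0.5, -0.0]
width: 0.217
```

Emit:
{"name": "drive_tool", "arguments": {
  "steps": [
    [8,0,0,0,0,0,0],
    [8,0,0,0,0,0,0],
    [8,0,0,0,0,0,0],
    [8,0,0,0,0,0,0]
  ]
}}

```text
clock: 6.9
eef_pos: [0.4612, -0.3137, 0.0503]
orientation: [2.078, 0.274, -2.072]
force: [0.3, 0.9, -1.1]
width: 0.138
```

```bash
python3 -c "
from h import *
go([.4600,-.3126,.047],RY)"
```

```text
t 6.9 pos [ 461.2 -313.7   50.3] F [ 0.3  0.9 -1.1] w 11.8 q [-0.8   0.48  1.76 -0.    0.89  0.51]
tool axes
 [[ 0.004 -0.006 -1.   ]
 [ 0.266 -0.964  0.007]
 [-0.964 -0.266 -0.002]]
jaw 1 shift [ 3.3 -1.4  0.8] turn [-3.14e+00  1.10e-02 -3.00e-03]
jaw -1 shift [ 3.3 -1.4  0.8] turn [ 0.002 -0.002 -0.007]
```

Emit:
{"name": "drive_tool", "arguments": {
  "steps": [
    [8,-8,0,0,0,0,0],
    [8,-15,0,0,0,0,0],
    [8,-30,0,0,0,0,0],
    [8,-40,0,0,0,0,0],
    [8,-40,0,0,0,0,0]
  ]
}}

```text
clock: 7.4
eef_pos: [0.4576, -0.3099, 0.1826]
orientation: [2.074, 0.287, -2.087]
force: [1.9, -0.7, -0.5]
width: 0.135
```

Emit:
{"name": "drive_tool", "arguments": {
  "steps": [
    [8,-40,0,0,0,0,0],
    [8,-30,0,0,0,0,0],
    [8,0,0,0,0,0,0]
  ]
}}

```text
clock: 7.7
eef_pos: [0.4595, -0.3116, 0.2636]
orientation: [2.077, 0.276, -2.075]
force: [1.2, 0.4, -0.1]
width: 0.133
```

```bash
python3 -c "
from h import *
go(BO+[0,0,.25],BX)
s=snapshot('wrist'); save(s,'w5.png')"
```

```text
t 7.7 pos [ 459.5 -311.6  263.6] F [ 1.2  0.4 -0.1] w 11.4 q [-0.8   0.26  1.51 -0.    1.37  0.51]
tool axes
 [[ 0.002 -0.004 -1.   ]
 [ 0.265 -0.964  0.005]
 [-0.964 -0.265 -0.001]]
jaw 1 shift [  12.1 -348.4 -190. ] turn [-1.417  0.003 -0.004]
jaw -1 shift [  12.1 -348.4 -190. ] turn [ 1.725 -0.004 -0.003]
```

View pics/w5.png

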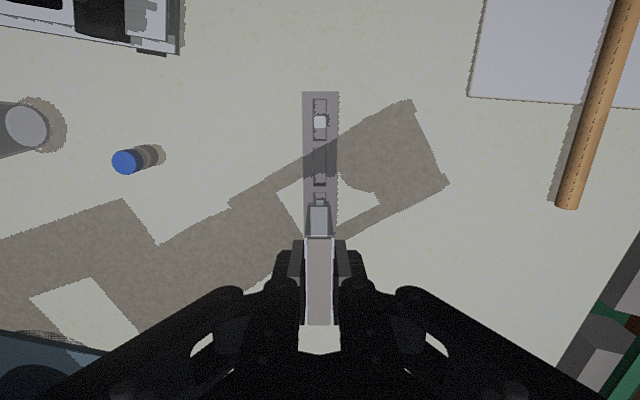

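The wrist view shows the long cell clamped at (319,280), its slot at (320,165) empty and the other two cells still in place. Carrying it to above the beam.

Emit:
{"name": "drive_tool", "arguments": {
  "steps": [
    [8,0,-35,-19,-0.142,0,0],
    [8,0,-32,-24,-0.142,0,0],
    [8,0,-28,-28,-0.142,0,0],
    [8,0,-24,-32,-0.142,0,0],
    [8,0,-19,-35,-0.142,0,0]
  ]
}}

```text
clock: 8.25
eef_pos: [0.5008, -0.1145, 0.2544]
orientation: [1.615, 0.885, -1.629]
force: [0.8, 0.5, -0.4]
width: 0.139
```

Emit:
{"name": "drive_tool", "arguments": {
  "steps": [
    [8,0,-14,-37,-0.142,0,0],
    [8,0,-9,-39,-0.142,0,0],
    [8,0,-3,-40,-0.142,0,0],
    [8,0,3,-40,-0.142,0,0],
    [8,0,8,-39,-0.142,0,0]
  ]
}}

```text
clock: 8.75
eef_pos: [0.5368, 0.0901, 0.246]
orientation: [1.081, 1.304, -1.102]
force: [0.7, -1.2, 0.3]
width: 0.134
```

```bash
python3 -c "
from h import *
go(BO+[0,0,.25],BX)"
```

```text
t 8.75 pos [536.8  90.1 246. ] F [ 0.7 -1.2  0.3] w 11.5 q [-0.04  0.27  1.54  0.    1.36 -0.2 ]
tool axes
 [[-0.024  0.004 -1.   ]
 [ 0.987  0.162 -0.023]
 [ 0.162 -0.987 -0.008]]
jaw 1 shift [-4.4 10.6 17.3] turn [ 0.048 -0.008  0.023]
jaw -1 shift [-4.4 10.6 17.3] turn [-3.093 -0.036 -0.012]
```

Emit:
{"name": "drive_tool", "arguments": {
  "steps": [
    [8,0,10.6,17.3,0.048,-0.008,0.023],
    [8,0,0,0,0,0,0]
  ]
}}

```text
clock: 8.95
eef_pos: [0.5488, 0.0808, 0.2421]
orientation: [1.116, 1.271, -1.12]
force: [-0.8, -0.5, 0.2]
width: 0.136
```

```bash
python3 -c "
from h import *
go(BO+[0,0,.1703],BX)"
```

```text
t 8.95 pos [548.8  80.8 242.1] F [-0.8 -0.5  0.2] w 11.6 q [-0.06  0.28  1.54  0.    1.33 -0.18]
tool axes
 [[-0.005  0.001 -1.   ]
 [ 0.992  0.124 -0.005]
 [ 0.124 -0.992 -0.002]]
jaw 1 shift [71.8  1.   6.4] turn [ 0.01  -0.002  0.005]
jaw -1 shift [71.8  1.   6.4] turn [-3.132e+00 -8.000e-03 -3.000e-03]
```

Emit:
{"name": "drive_tool", "arguments": {
  "steps": [
    [8,25,1,4,0.01,0,0.005],
    [8,25,0,2,0,0,0],
    [8,17,0,0,0,0,0],
    [8,3,0,0,0,0,0],
    [8,0,0,0,0,0,0]
  ]
}}

```text
clock: 9.45
eef_pos: [0.5466, 0.0717, 0.166]
orientation: [1.129, 1.267, -1.135]
force: [0.1, -0.4, -0.7]
width: 0.14
```

Run:
```python
from h import *
go(BO+[0,0,.1703],BX)
for n in('wrist','scene','top'):
    s=snapshot(n); save(s,n+'6.png'); W=pts(s); d=W-BO; b=np.stack([d@BX,d@BY,d[...,2]],-1)
    m=(abs(b[...,0])<.05)&(abs(b[...,1])<.04)&(b[...,2]>.115)&(b[...,2]<.18)
    px=s['pixels'].astype(int); br=px.sum(2)
    g=m&(br>220)
    if g.sum()>5: 
        q=b[g]*1000; print(n,g.sum(),'min',np.percentile(q,2,0).round(1),'max',np.percentile(q,98,0).round(1),'med',np.median(q,0).round(1))
    t=m&(abs(b[...,2]-.172)<.006)&(br>220)
    if t.sum()>5: print(' top',t.sum(),cv2.minAreaRect((b[t][:,:2]*1000).astype(np.float32)), np.median(b[t][:,2]))
a=cv2.imread('pics/scene6.png')[120:300,270:480]; a=cv2.resize(a,None,fx=3,fy=3)
cv2.imwrite('pics/c6.png',a)
```

```text
t 9.45 pos [546.6  71.7 166. ] F [ 0.1 -0.4 -0.7] w 11.9 q [-0.07  0.34  1.65  0.    1.16 -0.18]
tool axes
 [[-0.009  0.003 -1.   ]
 [ 0.994  0.106 -0.009]
 [ 0.106 -0.994 -0.004]]
jaw 1 shift [-4.3  3.9 -2.6] turn [-0.009 -0.004  0.009]
jaw -1 shift [-4.3  3.9 -2.6] turn [3.133 0.014 0.006]
wrist 3392 min [-11.6 -21.5 126.7] max [  0.5  19.9 170.3] med [ -5.4   7.2 168.7]
 top 2409 ((-12.166207313537598, -1.5138778686523438), (43.19841003417969, 25.69054412841797), 89.514404296875) 0.16915240441888754
scene 79 min [ -9.6 -24.3 122.2] max [  2.   18.2 173.6] med [ -1.8 -18.7 167.9]
 top 42 ((-3.3173909187316895, -13.941357612609863), (10.956385612487793, 19.454784393310547), 0.7642543315887451) 0.17095965710795918
```

View pics/c6.png

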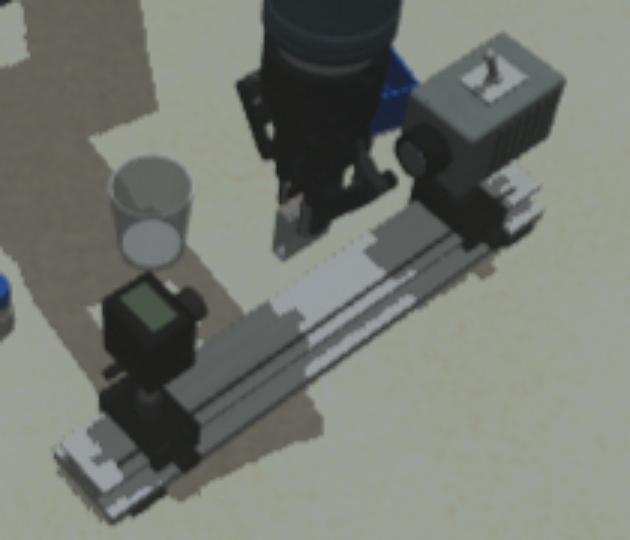

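View pics/wrist6.png

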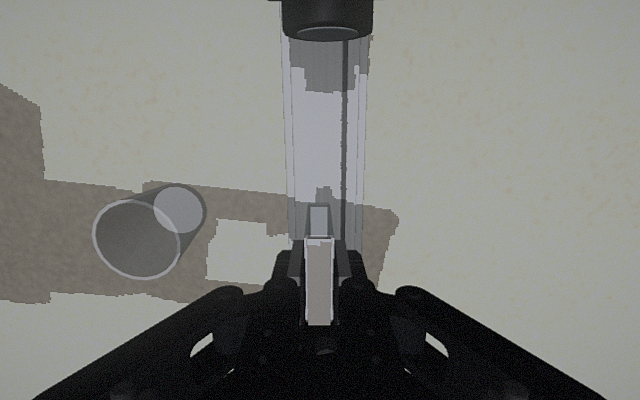

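The scene crop shows the cell in the gap below the gripper at (297,240) with the toggle still leaning to the lens. The wrist view shows the cell at (319,280) and the photocell tube at (328,33), so a small sideways correction is needed. I'll check the rail axis in this same wrist frame.

Run:
```python
from h import *
s=snapshot('wrist'); W=pts(s); d=W-BO; b=np.stack([d@BX,d@BY,d[...,2]],-1)*1000
br=s['pixels'].astype(int).sum(2)
for lo in(-85,-65,-45):
    m=(b[...,1]>lo)&(b[...,1]<lo+20)&(abs(b[...,2]-34)<3)&(abs(b[...,0])<60)
    x=b[m][:,0]; print('rail',lo,m.sum(),np.percentile(x,[.5,99.5]).round(1),'mid',np.percentile(x,[.5,99.5]).mean().round(1))
m=(b[...,1]<-95)&(b[...,1]>-170)&(b[...,2]>115)&(b[...,2]<180)&(abs(b[...,0])<50)
q=b[m]; print('pc',len(q),q.min(0).round(1),q.max(0).round(1))
t=m&(b[...,1]<-97)&(b[...,1]>-118); q=b[t]
if len(q): print('tube',len(q),np.percentile(q,1,0).round(1),np.percentile(q,99,0).round(1))
# cell frosted edges: stopper/glass top, fit long axis
m=(b[...,2]>160)&(b[...,2]<173)&(abs(b[...,1])<30)&(abs(b[...,0]+4)<12)&(br>220)
q=b[m]
for lo in(-20,-10,0,10):
    x=q[(q[:,1]>lo)&(q[:,1]<lo+10)][:,0]
    if len(x): print('cell',lo,np.percentile(x,[2,98]).round(1),x.mean().round(2))
go(BO+[0,0,.1703],BX)
```

```text
Traceback (most recent call last):
IndexError: index -1 is out of bounds for axis 0 with size 0
```

Run:
```python
from h import *
s=snapshot('wrist'); W=pts(s); d=W-BO; b=np.stack([d@BX,d@BY,d[...,2]],-1)*1000
br=s['pixels'].astype(int).sum(2)
for lo in(20,40,60,80):
    m=(b[...,1]>lo)&(b[...,1]<lo+20)&(b[...,2]>22)&(b[...,2]<40)&(abs(b[...,0])<60)
    x=b[m][:,0]
    if len(x): print('rail',lo,m.sum(),np.median(b[m][:,2]),np.percentile(x,[.5,99.5]).round(1),'mid',np.percentile(x,[.5,99.5]).mean().round(1))
m=(b[...,1]>92)&(b[...,1]<119)&(b[...,2]>110)&(b[...,2]<180)&(abs(b[...,0])<60)
q=b[m]
if len(q): print('tube',len(q),np.percentile(q,1,0).round(1),np.percentile(q,99,0).round(1))
m=(b[...,2]>160)&(b[...,2]<173)&(abs(b[...,1])<30)&(abs(b[...,0]+4)<12)&(br>220)
q=b[m]
for lo in(-20,-10,0,10):
    x=q[(q[:,1]>lo)&(q[:,1]<lo+10)][:,0]
    if len(x): print('cell',lo,np.percentile(x,[2,98]).round(1),x.mean().round(2))
go(BO+[0,0,.1703],BX)
```

```text
rail 20 1544 33.8404665489076 [-27.2  24.3] mid -1.5
rail 40 1645 33.773122563887206 [-27.2  24. ] mid -1.6
rail 60 1760 33.776733142213494 [-27.2  24.3] mid -1.5
rail 80 1906 33.801616698867946 [-27.3  24.2] mid -1.6
tube 3665 [-19.4  99.3 126.9] [ 16.3 110.2 159.4]
cell -20 [-9.8  1.8] -4.01
cell -10 [-9.8  1.9] -3.91
cell 0 [-9.8  2.1] -3.83
cell 10 [-10.    2.2] -3.88
t 9.7 pos [548.   72.3 167.9] F [ 1.4  0.  -0.2] w 12.0 q [-0.07  0.34  1.65  0.    1.16 -0.18]
tool axes
 [[-0.005  0.003 -1.   ]
 [ 0.994  0.108 -0.004]
 [ 0.108 -0.994 -0.003]]
jaw 1 shift [-2.4  2.4 -2.1] turn [-0.007 -0.003  0.004]
jaw -1 shift [-2.4  2.4 -2.1] turn [3.134 0.007 0.005]
```

The wrist frame shows the same −1.5 mm bias for the rail as for the cell, so the world shift of +2.4 mm is right.

Emit:
{"name": "drive_tool", "arguments": {
  "steps": [
    [8,-2.4,2.4,-2,-0.007,-0.003,0.004]
  ]
}}

```text
clock: 9.8
eef_pos: [0.5504, 0.0744, 0.1709]
orientation: [1.124, 1.261, -1.124]
force: [-0.2, 0.4, -0.5]
width: 0.135
```

Run:
```python
from h import *
snapshot('wrist');snapshot('wrist');snapshot('wrist')
go(BO+[0,0,.1703],BX)
snapshot('wrist')
go(BO+[0,0,.1703],BX)
```

```text
t 9.95 pos [550.8  74.8 171.2] F [0.2 0.1 0. ] w 11.8 q [-0.07  0.34  1.64  0.    1.17 -0.18]
tool axes
 [[ 0.001  0.    -1.   ]
 [ 0.993  0.115  0.001]
 [ 0.115 -0.993  0.   ]]
jaw 1 shift [ 0.9 -0.6  0.1] turn [ 0.     0.    -0.001]
jaw -1 shift [ 0.9 -0.6  0.1] turn [-3.141e+00  2.000e-03  0.000e+00]
t 10.0 pos [550.6  74.8 170.9] F [-0.1  0.3 -1.1] w 11.8 q [-0.07  0.34  1.64  0.    1.17 -0.18]
tool axes
 [[ 0.001  0.    -1.   ]
 [ 0.993  0.115  0.001]
 [ 0.115 -0.993 -0.   ]]
jaw 1 shift [ 0.6 -0.4  0. ] turn [ 0.    -0.    -0.001]
jaw -1 shift [ 0.6 -0.4  0. ] turn [-3.141e+00  1.000e-03 -0.000e+00]
```

Run:
```python
from h import *
s=snapshot('wrist'); W=pts(s); d=W-BO; b=np.stack([d@BX,d@BY,d[...,2]],-1)*1000
br=s['pixels'].astype(int).sum(2)
m=(b[...,1]>40)&(b[...,1]<80)&(b[...,2]>28)&(b[...,2]<40)&(abs(b[...,0])<60)
print('rail mid',np.percentile(b[m][:,0],[.5,99.5]).mean())
m=(b[...,2]>166)&(b[...,2]<180)&(abs(b[...,1])<30)&(abs(b[...,0])<10)&(br>220); q=b[m]
print('cell x',np.percentile(q[:,0],[2,98]),'y',np.percentile(q[:,1],[1,99]),'z med',np.median(q[:,2]))
c=abs(q[:,0]-np.median(q[:,0]))<3.5; print('slope z/y',np.polyfit(q[c,1],q[c,2],1))
m=(abs(b[...,0]+1.5)<8)&(abs(b[...,1]+0)<32)&(b[...,2]<165)&(b[...,2]>110); q=b[m]
print('pane',len(q), q.min(0),q.max(0)) if len(q) else 0
for n in('top','scene'):
    s=snapshot(n); d=pts(s)-BO; b=np.stack([d@BX,d@BY,d[...,2]],-1)*1000
    q=b[(abs(b[...,0])<12)&(abs(b[...,1]-175)<25)&(b[...,2]>198)&(b[...,2]<215)]; print(n,'ball',len(q),q.mean(0))
    for k,x in(('short',.054),('medium',-.054)):
        p=RO+RX*x; e=pts(s)-p; q=pts(s)[(np.hypot(e[...,0],e[...,1])<.018)&(e[...,2]>.045)&(e[...,2]<.06)]; print(k,len(q),q.mean(0).round(4))
```

```text
rail mid -1.4334669691689168
cell x [-7.05005542  4.72562184] y [-19.7260664   22.38812921] z med 173.953377406119
slope z/y [-4.13366747e-02  1.73969754e+02]
pane 739 [ -9.45347199  10.82537095 125.48874825] [  6.43621476  22.80962509 164.98696505]
top ball 13 [ -0.58850317 163.73248596 205.71222889]
short 22 [ 0.5115 -0.2974  0.0525]
medium 42 [ 0.4079 -0.3259  0.0522]
scene ball 19 [  0.69753071 162.36469081 206.43536001]
short 51 [ 0.5148 -0.2984  0.052 ]
medium 76 [ 0.4112 -0.3272  0.0524]
```

Run:
```python
from h import *
s=snapshot('wrist'); W=pts(s); d=W-BO; b=np.stack([d@BX,d@BY,d[...,2]],-1)*1000
rg=s['range_z']
m=(b[...,1]>25)&(b[...,1]<90)&(abs(b[...,2]-34)<3)&(abs(b[...,0])<22); print('rail slope',np.polyfit(b[m][:,1],b[m][:,2],1),np.std(b[m][:,2]))
m=(b[...,2]>170)&(b[...,2]<178)&(abs(b[...,1])<26)&(abs(b[...,0]+1.2)<3.5); q=b[m]
for lo in range(-22,24,5):
    k=q[(q[:,1]>=lo)&(q[:,1]<lo+5)]
    if len(k): print('top',lo,len(k),np.median(k[:,2]).round(2),k[:,2].std().round(2))
m=(b[...,2]>120)&(b[...,2]<172)&(b[...,1]>12)&(b[...,1]<30)&(abs(b[...,0]+1.2)<4); q=b[m]
for lo in range(120,172,6):
    k=q[(q[:,2]>=lo)&(q[:,2]<lo+6)]
    if len(k): print('pane',lo,len(k),np.median(k[:,1]).round(2))
```

```text
rail slope [3.02531635e-04 3.38169337e+01] 0.71911127990088
top -22 94 173.54 0.52
top -17 154 173.72 0.53
top -12 155 173.67 0.55
top -7 164 173.6 0.56
top -2 161 173.66 0.48
top 3 169 173.71 0.54
top 8 184 173.61 0.53
top 13 183 173.66 0.59
top 18 212 173.25 1.3
pane 120 4 21.79
pane 126 53 21.96
pane 132 57 21.94
pane 138 57 22.06
pane 144 69 21.97
pane 150 78 22.03
pane 156 93 22.02
pane 162 96 21.96
pane 168 99 21.79
```

The cell is upright: its top is level and the pane vertical. It sits within about 0.7 mm of the aim.

```bash
python3 -c "
from h import *
print(job_done()); s=read_state(); print(s['clock'],s['eef_pos'],s['force'],s['width']*85.4)"
```

```text
the job is handed in; nothing more can be done
None
the job is handed in; nothing more can be done
```

I threw the lamp toggle over to its stop, then took the long cuvette from the middle slot by its frosted sides. It was held in the beam when I handed in, at about 10 s on the robot clock.

**Last checks before hand-in**
- **Lamp:** the toggle ball is at y ≈ 163 mm on the rail, where 163.3 mm is expected for on. The stop pushed back with 15 N while I was throwing it.
- **Cuvette position:** it is about 0.3 mm off the rail axis and its stopper top is at 173.7 mm, so the beam passes about 0.7 mm below the 15 mm aim point.
- **Cuvette attitude:** its top is level, its end pane is vertical, and the yaw error is 0.00 rad.
- **Grip:** it is held with 30 N at an opening of about 11.8 mm.
- **Other things:** the short and medium cuvettes are where they were. In the last pictures the beaker, vial and dish looked undisturbed, but I did not measure them.

**Checks that disagreed**
- The wrist camera read 1.5 mm to the side of the other two cameras. It did so for both rail and cell, so it cancels out.
- A first fit of the cell's top suggested a 2° tilt. A closer check showed this was blur at the edge, not real.

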